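# Empty the grinding jar on its tipping stand

## Robot

A 6-joint arm with a two-finger parallel gripper is mounted at the origin on a cart in front of the work surface, level with it; the furniture and walls round the work are solid. World frame = base frame: x ahead of the robot, y to its left, z up, the work surface at z = 0. Lengths are in mm, angles in rad, forces in N, time in s.
With the tool pointing down it reaches from about 250 to 725 mm from the base axis. Payload 4 kg.
Tool frame: the origin (TCP) lies at the very end of the fingers, on their centre line; the grasp point (between the pads) lies 19 mm behind it; z points along the fingers, y is the line along which they close (so a half turn about z gives the same grasp; the last joint's range is limited). The gripper opens to 85 mm and grips with 20 to 120 N. Pads are 22 mm wide; open, the fingers measure 114 mm over their backs; the gripper's body (76 mm by 85 mm) begins 54 mm behind the grasp point. The pads swing forward as they close: fully open they stand 13 mm farther back than shut.
Start: joints at [1.311, 0.241, 0.005, 1.335, 0, 1.571], TCP at [128.442, 483.221, 231.306] pointing down, gripper open.
Joint ranges: [-2.72, 2.72], [-1.05, 1.87], [-1.09, 1.28], [-1.99, 2.15], [-1.42, 1.44], [-3.14, 3.14]. Speed limits (rad/s): [2.79, 2.79, 3.14, 3.14, 3.14, 3.14].

## Interface

Orientations are given as a 3x3 rotation matrix whose columns are the frame's x, y, z axes.
In Python, from station import env gives the robot as it stands.
- The arm moves only by the shell command python3 drive.py 'ROWS' [FORCE]. ROWS is rows parted by semicolons, their numbers by spaces, 1 to 8 of them, each of 7 numbers: dx, dy, dz in mm, then a rotation vector rx, ry, rz in rad, then the finger opening in mm; each row is the pose to reach, as a shift and turn from the pose commanded when the command began, along the tool's axes at that moment; what a row does not reach only later rows make up. A row lasts 1/12 s, in which the tool goes at most 41.7 mm and 0.125 rad, less where a joint would pass 70% of its speed; a pose out of reach is approached as far as the arm can. The fingers move at their own pace and stop on an object; FORCE is the grip in N (left out, the last holds). Time passes only in rows, so rows that do not move let the fingers close. It prints the time, the measured TCP pose, the force, the opening and the grip force at its end.
- env.sense(): the state, without advancing time (a new reading comes with each control period).
- env.grab_frame(name): name is "scene" or "top"; returns a dict with "pixels" (384x512x3 uint8, red, green, blue), "camera_matrix" (3x3 intrinsics, pixels), "k1" (the pictures are not rectified: a ray, as slopes to the right and down, at radius r is drawn at 1 + k1 r^2 times it, then the intrinsics apply), "rvec" (rotation vector, rad) and "tvec" (3), from world to camera coordinates, as OpenCV has them. Camera axes: x right, y down, z forward; pixel columns grow to the right and rows downward; lengths in mm; the calibration is good to about 2 mm. A picture is of the moment at which its call begins. There is no depth.
- env.hand_in(): hands the job in; it is judged then, once.
The state is a dict: "clock": time; "joints": joint angles; "dq": joint speeds; "tau": joint torques, N m; "position": TCP position; "orientation": TCP orientation; "contact_force": force on the tool from outside, world axes, zero at the start; "wrist_torque": the same for the moment, N m; "grip_width": finger opening in mm; "grasp_force": force on a finger pad.
Only numpy, scipy, OpenCV 4.12 (cv2) and the standard library are available. Lean on these libraries where they do the work, as an engineer would, in place of code of your own. Each camera call takes 0.05 s, during which the arm holds its last target. There are 200 camera calls.

## Task

Empty the grinding jar that hangs in the loose tipping stand, keeping the stand flat on the bench throughout: work the tight stopper out by rocking it side to side along the pivot line while drawing it straight up, and stand it on the free bench beside the stand, grip on top. Then tip the jar by its handle to the discharge notch at 120 degrees and hold it there until all three steel balls have run out into the tray. Finally bring the jar back upright, home in its notch, and leave the stand, the tray, the brown bottle and the beaker where they were.

Things in the scene. Friction and masses are not known exactly. Their poses are not given: they have to be found in the camera images.
- stand: Loose aluminium tipping stand, 205 x 178 x 139 mm; 2.5 kg with all it carries: pulling up over 22 N lifts it. Origin: on the bench under the pivot; x away from the tray side, y along the pivot line. Rails along x at y = +-78 mm (22 mm wide, x -105 to 100), cheeks at y = +-72 mm (48 mm wide). Index disc outside the -y cheek; spring plunger below it.
- jar (a joint): Tilt of the steel jar about the pivot line, rad: 0 upright, growing to 2.55 as the mouth goes over to the stand's -x, above the tray. Notches at 0 and 2.094 (120 degrees), a click of 3 to 5 N at the handle; elsewhere it turns with light friction (0.08 N m). Jar: 66 mm wide (rim 72), bore 56, from 55 mm below to 70 mm above the pivot. Its top gives way along the stand's x, not along y.
- stand_pivot (a point): Point on the pivot line midway between the cheeks, 115 mm above the bench; it turns with the stand, not with the jar. Mind the lever of the vial crimper to the right behind the stand: its knob reaches out to about x = 0.58, y = -0.26, 0.36 to 0.46 m above the bench.
- jar_mouth (a point): Centre of the jar's mouth, level with the rim; its z axis points out of the jar along its centre line. It turns with the jar.
- jar_handle (a point): Middle of the jar's handle, a round bar, 10 mm thick, parallel to the pivot line, 50 mm free between its arms. With the jar upright it lies 72 mm to the stand's +x of the pivot and 45 mm above it, 31 mm clear of the rim; it turns with the jar, up and over to -x. From 0 to 120 degrees it can be held from straight above, fingers closing across it, the bar turning in the pads.
- stopper: Stopper, 77 mm high, 0.17 kg, standing steadily on its flat underside (origin; z up). Rubber bung 47 mm wide, 30 mm long, sealing ring 13 mm up; flange 68 mm wide at 30 to 37 mm; on it the grip. It starts 26 mm deep in the mouth (flange 4 mm above the rim), x along the stand's x. Bench always free to stand it on: x 0.38 to 0.48, y -0.32 to -0.22.
- stopper_grip (a point): Grip point of the stopper, 63 mm above its underside: black bar grip 44 mm long (x), 22 mm thick (y), 40 mm high. Against a plain pull the seal holds some 30 N or more, over the stand's weight; rocked about 0.15 rad each way about the stand's x axis, turning round the sealing ring, it slides with a pull of some 10 N, a few mm a rock. Free after 14 mm.
- ball1_center (a point): Steel mill ball, 25 mm in diameter, 64 g; the point is its centre. It starts on the floor of the closed jar, hidden from view.
- ball2_center (a point): Steel mill ball, 25 mm in diameter, 64 g; the point is its centre. It starts on the floor of the closed jar, hidden from view.
- ball3_center (a point): Steel mill ball, 25 mm in diameter, 64 g; the point is its centre. It starts on the floor of the closed jar, hidden from view.
- tray: Shallow steel tray, 155 x 122 x 30 mm, walls 3 mm, lying between the stand's rails under the jar, its centre about 83 mm to the stand's -x of the pivot. Origin: centre of its underside, axes nearly the stand's. At 120 degrees the jar's mouth is above it.
- bottle: Bystander: brown reagent bottle with screw cap, 52 mm in diameter, 106 mm high, loose. Origin: centre of its underside.
- beaker: Bystander: glass beaker, 55 mm wide, 72 mm high, loose. Origin: centre of its underside.

How it is judged (in metres and radians):
On the way, in this order (a step that is already met when the one before it is completed fails the run):
1. The stopper is drawn clear of the jar's mouth while the jar still hangs upright (z of stopper in the frame of jar_mouth above 0.003 m and value of joint jar below 0.2 rad), for 0.1 s.
2. The jar is held at the discharge notch, 120 degrees within about 5, with all three balls in the tray (value of joint jar between 2 and 2.19 rad and x of ball1_center in the frame of tray between -0.078 and 0.078 m and y of ball1_center in the frame of tray between -0.061 and 0.061 m and z of each of ball1_center, ball2_center, ball3_center in the frame of tray below 0.03 m and x of ball2_center in the frame of tray between -0.078 and 0.078 m and y of ball2_center in the frame of tray between -0.061 and 0.061 m and x of ball3_center in the frame of tray between -0.078 and 0.078 m and y of ball3_center in the frame of tray between -0.061 and 0.061 m), for 0.3 s.
At the end, for the whole second after the job is handed in: Jar upright within 2 degrees; all three balls in the tray; stopper at rest upright on the bench, not in the tray; stand and tray flat and within 40 mm of where they were, bottle and beaker within 25 mm (value of joint jar between -0.04 and 0.04 rad and x of ball1_center in the frame of tray between -0.078 and 0.078 m and y of ball1_center in the frame of tray between -0.061 and 0.061 m and z of each of ball1_center, ball2_center, ball3_center in the frame of tray below 0.03 m and x of ball2_center in the frame of tray between -0.078 and 0.078 m and y of ball2_center in the frame of tray between -0.061 and 0.061 m and x of ball3_center in the frame of tray between -0.078 and 0.078 m and y of ball3_center in the frame of tray between -0.061 and 0.061 m and angle between stopper's own z axis and vertical below 0.12 rad and height (world z) of stopper below 0.006 m and linear speed of stopper below 0.02 m/s and horizontal distance between stopper and tray above 0.1 m and height (world z) of stand below 0.004 m and angle between stand's own z axis and vertical below 0.03 rad and distance of each of stand, tray from where it was at the start of the episode below 0.04 m and distance of each of bottle, beaker from where it was at the start of the episode below 0.025 m); the robot touches nothing.
It fails at once if The stand is lifted (more than 8 mm) or tipped (more than 4 degrees) off the bench (height (world z) of stand above 0.008 m or angle between stand's own z axis and vertical above 0.07 rad).
It also fails if it takes over 70 s, if anything falls off the work surface, if the arm or the gripper's body presses on something with over 40 N, if the wrist force passes 120 N, or if a joint passes its speed limit or range.

## Working session

There is one attempt and no reset: what is moved stays moved. The work goes in short steps, Python scripts to look and compute and a shell command to move; the robot and the scene stay as the last step left them, time stands still between calls to the robot, and variables do not carry over. Pictures are saved under pics/ and viewed, at most 10 in all, crops included, and the job is handed in when it is done.

```bash
ls; mkdir -p pics; cat > h.py <<'E'
import numpy as np, cv2
from station import env
def grab(n,f):
    d=env.grab_frame(n); cv2.imwrite(f,cv2.cvtColor(d["pixels"],cv2.COLOR_RGB2BGR)); np.save(f+'.npy',d,allow_pickle=True); return d
def load(f): return np.load(f+'.npy',allow_pickle=True).item()
def ray(d,u,v):
    K=np.array(d["camera_matrix"]);k=d["k1"]
    p=cv2.undistortPoints(np.array([[[u,v]]],float),K,np.array([k,0,0,0,0.]))[0,0]
    R=cv2.Rodrigues(np.array(d["rvec"],float))[0];t=np.array(d["tvec"],float).ravel()
    w=R.T@np.array([p[0],p[1],1]); return -R.T@t,w/np.linalg.norm(w)
def onz(d,u,v,z):
    c,w=ray(d,u,v); return c+w*(z-c[2])/w[2]
def tri(d1,p1,d2,p2):
    c1,w1=ray(d1,*p1);c2,w2=ray(d2,*p2)
    s=np.linalg.lstsq(np.stack([w1,-w2],1),c2-c1,rcond=None)[0]
    a=c1+s[0]*w1;b=c2+s[1]*w2; return (a+b)/2,np.linalg.norm(a-b)
def proj(d,P):
    return cv2.projectPoints(np.array(P,float).reshape(-1,3),np.array(d["rvec"],float),np.array(d["tvec"],float),np.array(d["camera_matrix"]),np.array([d["k1"],0,0,0,0.]))[0][:,0]
E
python3 - <<'E'
from h import *
a=grab("scene","pics/s0.png");b=grab("top","pics/t0.png")
for d in(a,b): print(ray(d,256,192))
s=env.sense();print(s["position"],s["orientation"],s["contact_force"])
E
```

```text
drive.py
pics
station.py
(array([ -44.65130904, -245.5918485 ,  556.79125305]), array([ 0.72337509,  0.48886214, -0.48758824]))
(array([ 479.06660699,  160.00893229, 1007.95028472]), array([ 0.07239553, -0.03178058, -0.99686954]))
[128.31448449 482.69747103 230.49359566] [[-9.66441742e-01  2.56885479e-01 -4.57696332e-04]
 [ 2.56885886e-01  9.66440060e-01 -1.80319441e-03]
 [-2.08783891e-05 -1.86025807e-03 -9.99998270e-01]] [-0.61392488  0.17945237  0.20116145]
```

View pics/s0.png

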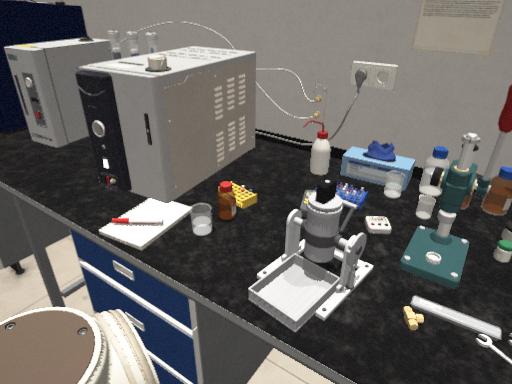

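View pics/t0.png

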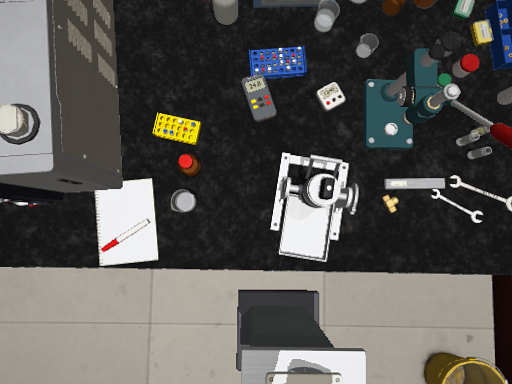

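The scene view shows the stand with jar and black stopper grip at about (325,190), the tray at (295,290). The top view shows the stand around (315,200), the tray at (308,225), and the stopper at (325,187). The crimper lies to the right. I'll zoom in on the stand in both views.

```bash
python3 - <<'E'
from h import *
s=cv2.imread("pics/s0.png")[165:330,240:385];t=cv2.imread("pics/t0.png")[145:265,262:367]
s=cv2.resize(s,None,fx=2.6,fy=2.6,interpolation=cv2.INTER_CUBIC);t=cv2.resize(t,None,fx=3.8,fy=3.8,interpolation=cv2.INTER_CUBIC)
H=max(s.shape[0],t.shape[0]);o=np.zeros((H,s.shape[1]+t.shape[1],3),np.uint8);o[:s.shape[0],:s.shape[1]]=s;o[:t.shape[0],s.shape[1]:]=t
cv2.imwrite("pics/z0.png",o);print(o.shape,s.shape)
E
```

```text
(456, 776, 3) (429, 377, 3)
```

View pics/z0.png

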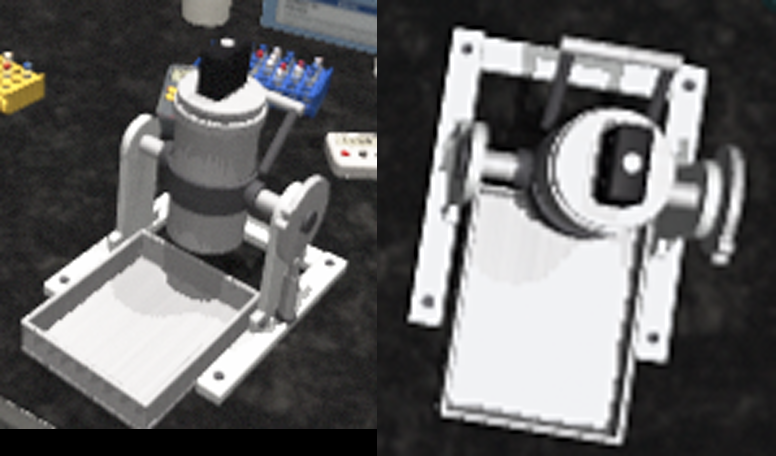

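The zoom shows the rail screws in the top panel at (467,49), (428,302), (689,86) and (653,338). The grip's white dot is at (632,162), and the handle bar runs from (563,42) to (682,62). In the scene panel the dot is at about (228,43).

```bash
python3 - <<'E'
from h import *
t=load("pics/t0.png");s=load("pics/s0.png")
T=lambda X,Y:(262+(X-377+.5)/3.8-.5,145+(Y+.5)/3.8-.5)
S=lambda X,Y:(240+(X+.5)/2.6-.5,165+(Y+.5)/2.6-.5)
P=[onz(t,*T(*p),8)[:2] for p in[(467,49),(428,302),(689,86),(653,338)]]
Q=[onz(s,*S(*p),8)[:2] for p in[(63,280),(218,375),(328,262)]]
print("screws top",np.round(P,1),"\nscene(l-near,r-near,r-far)",np.round(Q,1))
a=(P[0]-P[1]);b=P[2]-P[3];print(np.arctan2(a[1],a[0]),np.arctan2(b[1],b[0]),np.linalg.norm(a),np.linalg.norm(P[0]-P[2]))
print("dot",tri(t,T(632,162),s,S(228,43)),"at236",onz(t,*T(632,162),236),onz(s,*S(228,43),236))
A=onz(t,*T(563,42),160);B=onz(t,*T(682,62),160);print("handle",A,B,np.linalg.norm(A-B))
# handle right end in scene
print("handle scene rt",onz(s,*S(303,104),160))
# bottle & beaker, roughly
print("bottle cap",onz(t,186,161,106),"beaker",onz(t,183,200,0))
# grip mask in top
im=cv2.imread("pics/t0.png");m=(im.max(2)<45).astype(np.uint8);m[:, :318]=0;m[:,336:]=0;m[:174]=0;m[202:]=0
n,l,st,ce=cv2.connectedComponentsWithStats(m)
for i in range(1,n):
    if st[i,4]>40:
        print(st[i],ce[i]);c=cv2.minAreaRect(np.argwhere(l==i)[:,::-1].astype(np.float32));print(c)
        bx=cv2.boxPoints(c);print([np.round(onz(t,*p,236)[:2],1) for p in bx])
E
```

```text
screws top [[ 644.7   52.3]
 [ 468.8   76.9]
 [ 622.2 -102.9]
 [ 447.2  -78.2]] 
scene(l-near,r-near,r-far) [[474.5  81.4]
 [453.6 -74.1]
 [629.1 -98.8]]
-0.1391064933844238 -0.14056848429599114 177.56688775159225 156.82618674345576
dot (array([548.06050483, -12.75576724, 235.54398034]), np.float64(0.6015242365979097)) at236 [547.87476564 -12.38085296 236.        ] [547.48659786 -13.29286372 236.        ]
handle [624.97010806  11.86588649 160.        ] [614.62152512 -58.78282523 160.        ] 71.40261645057991
handle scene rt [622.52636679 -55.12088382 160.        ]
bottle cap [614.66765982 298.35730173 106.        ] beaker [527.22891313 319.10527636   0.        ]
[319 178  15  21 117] [324.54700855 189.01709402]
((326.239990234375, 188.31997680664062), (12.727922439575195, 20.36467742919922), 8.13010311126709)
[array([526.6,   8.4]), array([567.8,   2.7]), array([564.7, -23. ]), array([523.5, -17.3])]
```

Everything agrees: pivot at about (548,-13), yaw -0.14, and the handle where it should be at (619.5,-23). Next I move above the stopper.

```bash
R="-533 -371.5 -60 0 0 -0.12 85"; python3 drive.py '-533 -371.5 -60 0 0 -0.12 85;-533 -371.5 -60 0 0 -0.12 85;-533 -371.5 -60 0 0 -0.12 85;-533 -371.5 -60 0 0 -0.12 85;-533 -371.5 -60 0 0 -0.12 85;-533 -371.5 -60 0 0 -0.12 85;-533 -371.5 -60 0 0 -0.12 85;-533 -371.5 -60 0 0 -0.12 85' 80
cat > st.py <<'E'
from h import *
import sys
s=env.sense();p=np.array(s["position"]);R=np.array(s["orientation"])
print("t",round(s["clock"],2),"p",p.round(1),"R",R.round(3).tolist(),"q",np.round(s["joints"],2),"F",np.round(s["contact_force"],1),"w",round(s["grip_width"],1))
if len(sys.argv)>3:
    g=np.array(list(map(float,sys.argv[1:4])));print("tool shift",(R.T@(g-p)).round(1))
    if len(sys.argv)>4:
        y=float(sys.argv[4]);D=np.array([[-np.cos(y),-np.sin(y),0],[-np.sin(y),np.cos(y),0],[0,0,-1]])
        print("rotvec",cv2.Rodrigues(R.T@D)[0].ravel().round(3))
E
python3 st.py 548 -13 290 -0.14
```

```text
clock: 0.77
position: [342.3, 229.3, 261.8]
orientation: [[-0.99, 0.139, -0.0], [0.139, 0.99, -0.0], [0.0, -0.0, -1.0]]
contact_force: [0.3, 0.2, -1.1]
grip_width: 85.0
grasp_force: 0.0
t 0.77 p [342.3 229.3 261.8] R [[-0.99, 0.139, -0.0], [0.139, 0.99, -0.0], [0.0, -0.0, -1.0]] q [ 0.59  0.05 -0.14  1.38  0.    0.73] F [ 0.3  0.2 -1.1] w 85.0
tool shift [-237.3 -211.4  -28.2]
rotvec [-0.    -0.     0.001]
```

```bash
python3 drive.py '-237 -211 -28 0 0 0 70;-237 -211 -28 0 0 0 70;-237 -211 -28 0 0 0 70;-237 -211 -28 0 0 0 70;-237 -211 -28 0 0 0 70;-237 -211 -28 0 0 0 70;-237 -211 -28 0 0 0 70;-237 -211 -28 0 0 0 70'; python3 drive.py '0 0 0 0 0 0 70;0 0 0 0 0 0 70' >/dev/null; python3 st.py 548 -13 204 -0.14
```

```text
clock: 1.43
position: [548.8, -14.1, 289.2]
orientation: [[-0.99, 0.142, -0.0], [0.142, 0.99, -0.001], [0.0, -0.001, -1.0]]
contact_force: [0.3, 1.5, -0.7]
grip_width: 69.7
grasp_force: 0.0
t 1.6 p [547.3 -12.1 288.6] R [[-0.99, 0.142, -0.002], [0.142, 0.99, 0.0], [0.002, 0.0, -1.0]] q [-0.02  0.32  0.27  1.51  0.    0.12] F [-0.2  0.1 -0.4] w 70.0
tool shift [-1.  -0.8 84.6]
rotvec [ 0.    -0.002 -0.003]
```

```bash
python3 drive.py '-1 -1 30 0 0 0 70;-1 -1 60 0 0 0 70;-1 -1 80 0 0 0 70;-1 -1 84 0 0 0 70;-1 -1 84 0 0 0 70' 90; python3 drive.py '0 0 0 0 0 0 0;0 0 0 0 0 0 0;0 0 0 0 0 0 0;0 0 0 0 0 0 0;0 0 0 0 0 0 0;0 0 0 0 0 0 0' 90; python3 st.py 548 -13 204 -0.14; python3 -c "
from h import *
grab('scene','pics/s1.png');s=cv2.imread('pics/s1.png')[130:330,220:400];cv2.imwrite('pics/s1z.png',cv2.resize(s,None,fx=3,fy=3))"
```

```text
clock: 2.02
position: [545.9, -10.8, 204.3]
orientation: [[-0.99, 0.138, -0.005], [0.138, 0.99, 0.0], [0.005, -0.0, -1.0]]
contact_force: [-0.2, -0.1, -0.3]
grip_width: 69.8
grasp_force: 0.0
clock: 2.52
position: [548.5, -11.6, 206.5]
orientation: [[-0.99, 0.139, 0.002], [0.139, 0.99, 0.001], [-0.002, 0.001, -1.0]]
contact_force: [0.6, 2.2, -2.6]
grip_width: 20.5
grasp_force: 89.4
t 2.52 p [548.5 -11.6 206.5] R [[-0.99, 0.139, 0.002], [0.139, 0.99, 0.001], [-0.002, 0.001, -1.0]] q [-0.02  0.35  0.09  1.31  0.    0.12] F [ 0.6  2.2 -2.6] w 20.5
tool shift [ 0.3 -1.4  2.5]
rotvec [0.001 0.002 0.001]
```

View pics/s1z.png

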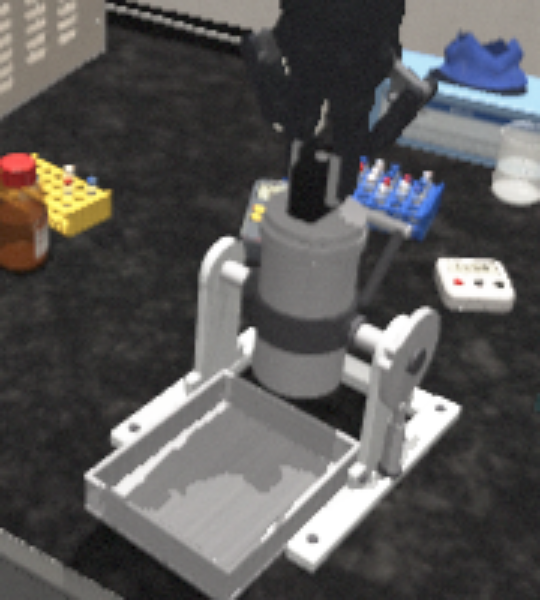

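The grip is seated: 20.5 mm opening, stand unmoved. Now the first rock, with a small draw.

```bash
python3 drive.py '0 4.1 0 0.12 0 0 0;0 5.1 -1 0.15 0 0 0;0 1 -2 0.03 0 0 0;0 -3.1 -2 -0.09 0 0 0;0 -5.1 -2 -0.15 0 0 0;0 -1 -3 -0.03 0 0 0;0 0 -3 0 0 0 0;0 0 -3 0 0 0 0' 90
```

```text
clock: 3.23
position: [547.6, -12.7, 208.2]
orientation: [[-0.99, 0.14, -0.002], [0.14, 0.99, -0.003], [0.001, -0.004, -1.0]]
contact_force: [0.9, -2.7, 0.6]
grip_width: 20.6
grasp_force: 92.8
```

```bash
python3 drive.py '0 4.1 -1 0.12 0 0 0;0 5.1 -2 0.15 0 0 0;0 1 -3 0.03 0 0 0;0 -3.1 -3 -0.09 0 0 0;0 -5.1 -3 -0.15 0 0 0;0 -1 -4 -0.03 0 0 0;0 0 -4 0 0 0 0;0 0 -4 0 0 0 0' 90;python3 drive.py '0 4.1 -1 0.12 0 0 0;0 5.1 -2 0.15 0 0 0;0 1 -3 0.03 0 0 0;0 -3.1 -3 -0.09 0 0 0;0 -5.1 -3 -0.15 0 0 0;0 -1 -4 -0.03 0 0 0;0 0 -4 0 0 0 0;0 0 -4 0 0 0 0' 90
```

```text
clock: 3.9
position: [546.5, -12.9, 210.5]
orientation: [[-0.99, 0.139, -0.005], [0.139, 0.99, -0.003], [0.005, -0.004, -1.0]]
contact_force: [-1.1, -2.8, -6.7]
grip_width: 20.4
grasp_force: 93.4
clock: 4.57
position: [546.6, -12.6, 215.9]
orientation: [[-0.99, 0.139, -0.004], [0.139, 0.99, -0.002], [0.003, -0.003, -1.0]]
contact_force: [-1.8, -5.5, -6.9]
grip_width: 20.5
grasp_force: 94.5
```

```bash
python3 drive.py '0 4.1 0 0.12 0 0 0;0 5.1 -1 0.15 0 0 0;0 1 -2 0.03 0 0 0;0 -3.1 -2 -0.09 0 0 0;0 -5.1 -2 -0.15 0 0 0;0 -1 -3 -0.03 0 0 0;0 0 -3 0 0 0 0;0 0 -3 0 0 0 0' 90;python3 drive.py '0 4.1 -1 0.12 0 0 0;0 5.1 -2 0.15 0 0 0;0 1 -3 0.03 0 0 0;0 -3.1 -3 -0.09 0 0 0;0 -5.1 -3 -0.15 0 0 0;0 -1 -4 -0.03 0 0 0;0 0 -4 0 0 0 0;0 0 -4 0 0 0 0' 90
```

```text
clock: 5.23
position: [548.1, -12.5, 221.8]
orientation: [[-0.99, 0.138, 0.002], [0.138, 0.99, -0.002], [-0.002, -0.001, -1.0]]
contact_force: [-4.0, -2.7, 8.9]
grip_width: 20.5
grasp_force: 96.6
clock: 5.9
position: [548.7, -10.8, 224.9]
orientation: [[-0.991, 0.137, 0.003], [0.137, 0.991, 0.003], [-0.002, 0.003, -1.0]]
contact_force: [0.2, 0.9, -1.9]
grip_width: 20.4
grasp_force: 95.2
```

The seal is free: the force is just the stopper's weight. I lift it straight out.

```bash
python3 drive.py '0 0 -5 0 0 0 0;0 0 -12 0 0 0 0;0 0 -22 0 0 0 0;0 0 -40 0 0 0 0;0 0 -50 0 0 0 0;0 0 -50 0 0 0 0' 90; python3 st.py 430 -265 270 -0.14;  python3 -c "
from h import *
grab('scene','pics/s2.png');s=cv2.imread('pics/s2.png')[100:330,220:400];cv2.imwrite('pics/s2z.png',cv2.resize(s,None,fx=2.5,fy=2.5))"
```

```text
clock: 6.4
position: [549.6, -12.0, 277.5]
orientation: [[-0.99, 0.139, 0.007], [0.139, 0.99, 0.0], [-0.006, 0.001, -1.0]]
contact_force: [1.7, 1.2, -1.1]
grip_width: 20.3
grasp_force: 95.2
t 6.4 p [549.6 -12.  277.5] R [[-0.99, 0.139, 0.007], [0.139, 0.99, 0.0], [-0.006, 0.001, -1.0]] q [-0.02  0.32  0.24  1.48  0.    0.12] F [ 1.7  1.2 -1.1] w 20.3
tool shift [  83.2 -267.2    6.6]
rotvec [0.001 0.006 0.   ]
```

View pics/s2z.png

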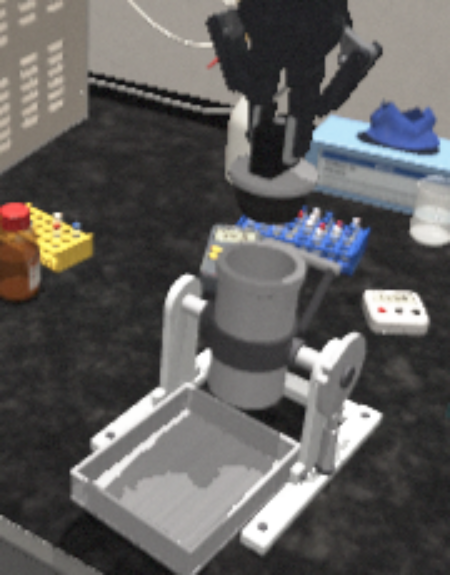

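The stopper is out and held level, and the jar is upright and open. I carry it to the free bench at (415,-265).

```bash
python3 drive.py '98 -269 0 0 0 0 0;98 -269 0 0 0 0 0;98 -269 0 0 0 0 0;98 -269 0 0 0 0 0;98 -269 0 0 0 0 0;98 -269 0 0 0 0 0;98 -269 0 0 0 0 0;98 -269 0 0 0 0 0' 90;  python3 drive.py '0 0 40 0 0 0 0;0 0 80 0 0 0 0;0 0 120 0 0 0 0;0 0 160 0 0 0 0;0 0 200 0 0 0 0;0 0 215 0 0 0 0;0 0 215 0 0 0 0;0 0 215 0 0 0 0' 90; python3 st.py 415 -265 47 -0.14
```

```text
clock: 7.12
position: [409.9, -269.6, 273.0]
orientation: [[-0.989, 0.148, -0.002], [0.148, 0.989, -0.002], [0.002, -0.002, -1.0]]
contact_force: [0.5, 0.4, -1.2]
grip_width: 20.1
grasp_force: 95.1
clock: 7.78
position: [412.6, -263.7, 57.8]
orientation: [[-0.99, 0.139, -0.003], [0.139, 0.99, 0.002], [0.003, 0.002, -1.0]]
contact_force: [0.7, -0.1, -2.2]
grip_width: 20.1
grasp_force: 95.1
t 7.78 p [ 412.6 -263.7   57.8] R [[-0.99, 0.139, -0.003], [0.139, 0.99, 0.002], [0.003, 0.002, -1.0]] q [-0.57  0.37 -0.3   0.9   0.   -0.43] F [ 0.7 -0.1 -2.2] w 20.1
tool shift [-2.5 -0.9 10.8]
rotvec [ 0.002 -0.003  0.001]
```

```bash
python3 drive.py '0 0 4 0 0 0 0;0 0 8 0 0 0 0;0 0 10 0 0 0 0;0 0 10 0 0 0 0;0 0 10 0 0 0 0' 90
```

```text
clock: 8.2
position: [413.8, -264.8, 49.5]
orientation: [[-0.99, 0.139, 0.001], [0.139, 0.99, -0.001], [-0.001, -0.001, -1.0]]
contact_force: [-0.7, 0.1, -1.3]
grip_width: 20.6
grasp_force: 95.1
```

```bash
python3 drive.py '0 0 1 0 0 0 0;0 0 2 0 0 0 0;0 0 2 0 0 0 0' 90;python3 drive.py '0 0 1 0 0 0 0;0 0 2 0 0 0 0;0 0 2 0 0 0 0' 90
```

```text
clock: 8.45
position: [413.9, -265.0, 48.7]
orientation: [[-0.99, 0.139, 0.002], [0.139, 0.99, -0.001], [-0.002, -0.001, -1.0]]
contact_force: [-2.3, 1.8, 9.6]
grip_width: 20.7
grasp_force: 97.0
clock: 8.7
position: [414.0, -265.0, 48.6]
orientation: [[-0.99, 0.139, 0.003], [0.139, 0.99, -0.002], [-0.003, -0.001, -1.0]]
contact_force: [-7.8, 4.1, 24.6]
grip_width: 20.5
grasp_force: 99.1
```

It's on the bench. I relieve the pressure, release and back off.

```bash
python3 drive.py '0 0 -2 0 0 0 0;0 0 -2.5 0 0 0 0;0 0 -2.5 0 0 0 60;0 0 -2.5 0 0 0 60;0 0 -2.5 0 0 0 60;0 0 -2.5 0 0 0 60' 60;python3 drive.py '0 0 -10 0 0 0 60;0 0 -30 0 0 0 60;0 0 -70 0 0 0 60;0 0 -110 0 0 0 60;0 0 -150 0 0 0 60;0 0 -190 0 0 0 60;0 0 -230 0 0 0 60;0 0 -230 0 0 0 60'; python3 st.py 619.5 -23 290 -0.14;  python3 -c "
from h import *
grab('scene','pics/s3.png');d=grab('top','pics/t3.png')
P=proj(d,[[414,-265,60],[548,-13,100]]);print(P)
t=cv2.imread('pics/t3.png')[130:290,250:450];s=cv2.imread('pics/s3.png')[150:384,240:512]
t=cv2.resize(t,None,fx=2,fy=2);s=cv2.resize(s,(400,344));o=np.zeros((344,800,3),np.uint8);o[:320,:400]=t;o[:,400:]=s;cv2.imwrite('pics/z3.png',o)"
```

```text
clock: 9.2
position: [413.3, -264.6, 46.9]
orientation: [[-0.99, 0.139, -0.001], [0.139, 0.99, 0.0], [0.001, 0.0, -1.0]]
contact_force: [-0.5, -0.8, 0.0]
grip_width: 59.9
grasp_force: 0.0
clock: 9.87
position: [416.5, -266.6, 286.7]
orientation: [[-0.99, 0.139, 0.013], [0.139, 0.99, -0.009], [-0.014, -0.007, -1.0]]
contact_force: [0.9, -0.3, 0.5]
grip_width: 60.1
grasp_force: 0.0
t 9.87 p [ 416.5 -266.6  286.7] R [[-0.99, 0.139, 0.013], [0.139, 0.99, -0.009], [-0.014, -0.007, -1.0]] q [-0.57  0.2   0.1   1.45 -0.   -0.43] F [ 0.9 -0.3  0.5] w 60.1
tool shift [-167.1  269.5   -2.6]
rotvec [-0.007  0.014  0.   ]
[[414.60012093 249.34815312]
 [316.30667339 192.00567612]]
```

View pics/z3.png

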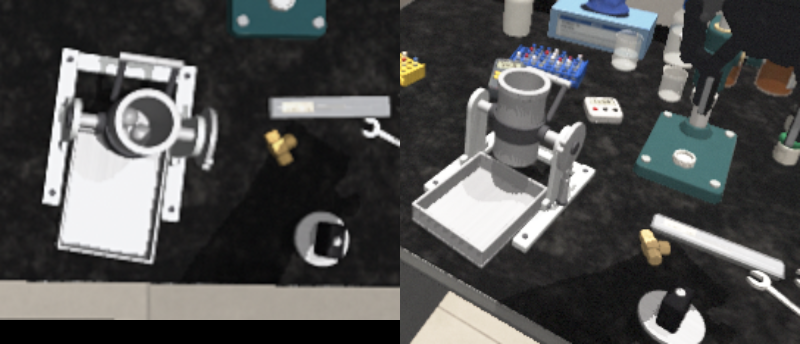

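The stopper stands upright at top-panel (322,240). The jar is open with the balls visible and the stand unmoved. Next I move over to the handle with a quarter turn, going sideways first to stay away from the crimper's knob.

```bash
python3 drive.py '34 240 0 0 0 -1.571 40;34 240 0 0 0 -1.571 40;34 240 0 0 0 -1.571 40;34 240 0 0 0 -1.571 40;34 240 0 0 0 -1.571 40;34 240 0 0 0 -1.571 40;34 240 0 0 0 -1.571 34;34 240 0 0 0 -1.571 34'; python3 drive.py '0 0 0 0 0 0 34' >/dev/null; sed -i 's/y=float(sys.argv\[4\])/y=float(sys.argv[4])/' st.py; python3 st.py 619.5 -23 240 1.431
```

```text
clock: 10.63
position: [411.9, -19.9, 275.8]
orientation: [[-0.644, -0.765, -0.004], [-0.765, 0.644, 0.0], [0.002, 0.003, -1.0]]
contact_force: [-0.4, 0.5, -0.6]
grip_width: 34.0
grasp_force: 0.0
t 10.72 p [412.  -21.2 275.8] R [[-0.649, -0.761, -0.003], [-0.761, 0.649, 0.0], [0.002, 0.003, -1.0]] q [-0.05  0.05 -0.1   1.42 -0.   -0.92] F [ 0.3 -0.5  0.2] w 34.0
tool shift [-133.3 -159.1   35.1]
rotvec [ 0.003 -0.001 -0.566]
```

```bash
python3 drive.py '-133 -159 10 0 0 -0.567 30;-133 -159 10 0 0 -0.567 30;-133 -159 10 0 0 -0.567 30;-133 -159 10 0 0 -0.567 30;-133 -159 10 0 0 -0.567 30;-133 -159 10 0 0 -0.567 30;-133 -159 10 0 0 -0.567 30;-133 -159 10 0 0 -0.567 30' 25; python3 drive.py '0 0 0 0 0 0 30;0 0 0 0 0 0 30' >/dev/null; python3 st.py 619.5 -23 141 1.431;python3 st.py 619.5 -23 141 1.431|tail -2; python3 -c "
from h import *
d=grab('top','pics/t4.png')
t=cv2.imread('pics/t4.png')[130:270,260:370];s=grab('scene','pics/s4.png');s=cv2.imread('pics/s4.png')[100:300,250:400]
t=cv2.resize(t,None,fx=3.5,fy=3.5);s=cv2.resize(s,None,fx=2.5,fy=2.5);o=np.zeros((500,760,3),np.uint8);o[:490,:385]=t;o[:,385:]=s;cv2.imwrite('pics/z4.png',o)"
```

```text
clock: 11.38
position: [619.5, -25.6, 265.2]
orientation: [[-0.146, -0.989, -0.005], [-0.989, 0.146, 0.0], [0.001, 0.005, -1.0]]
contact_force: [-0.5, 0.0, 0.9]
grip_width: 29.9
grasp_force: 0.0
t 11.55 p [619.3 -25.4 269. ] R [[-0.145, -0.989, 0.002], [-0.989, 0.145, -0.0], [-0.0, -0.002, -1.0]] q [-0.04  0.48  0.45  1.54  0.   -1.47] F [0.1 1.  0.6] w 30.3
tool shift [ -2.3   0.3 128. ]
rotvec [-0.002  0.    -0.005]
tool shift [ -2.3   0.3 128. ]
rotvec [-0.002  0.    -0.005]
```

View pics/z4.png

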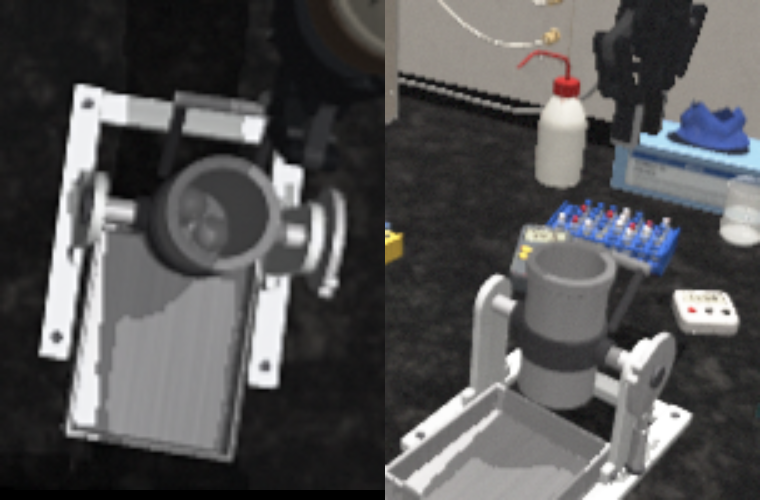

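The jar and handle are clear of the gripper, which sits off to the upper right in the top panel only because of parallax. The balls are at (205,220). I descend and grip the bar lightly.

```bash
python3 drive.py '-2 0 35 0 0 0 30;-2 0 70 0 0 0 30;-2 0 90 0 0 0 30;-2 0 105 0 0 0 30;-2 0 118 0 0 0 30;-2 0 127 0 0 0 30;-2 0 127 0 0 0 30;-2 0 127 0 0 0 30' 25;  python3 st.py 619.5 -23 141 1.431;python3 drive.py '0 0 0 0 0 0 0;0 0 0 0 0 0 0;0 0 0 0 0 0 0;0 0 0 0 0 0 0' 25;python3 st.py 619.5 -23 141 1.431; 
```

```text
clock: 12.32
position: [620.7, -23.1, 141.5]
orientation: [[-0.143, -0.99, 0.001], [-0.99, 0.143, -0.0], [-0.0, -0.001, -1.0]]
contact_force: [-0.2, -0.1, -0.5]
grip_width: 30.0
grasp_force: 0.0
t 12.32 p [620.7 -23.1 141.5] R [[-0.143, -0.99, 0.001], [-0.99, 0.143, -0.0], [-0.0, -0.001, -1.0]] q [-0.04  0.53  0.19  1.24  0.   -1.46] F [-0.2 -0.1 -0.5] w 30.0
tool shift [0.  1.2 0.5]
rotvec [-0.001  0.    -0.004]
clock: 12.65
position: [617.7, -22.7, 140.9]
orientation: [[-0.142, -0.99, -0.005], [-0.99, 0.142, 0.001], [0.0, 0.006, -1.0]]
contact_force: [-8.9, 0.7, 3.5]
grip_width: 8.9
grasp_force: 24.4
t 12.65 p [617.7 -22.7 140.9] R [[-0.142, -0.99, -0.005], [-0.99, 0.142, 0.001], [0.0, 0.006, -1.0]] q [-0.04  0.53  0.19  1.24  0.   -1.46] F [-8.9  0.7  3.5] w 8.9
tool shift [ 0.1 -1.8 -0.1]
rotvec [ 0.006 -0.    -0.003]
```

The tool is 1–2 mm too far out in x, so I add 1.5 mm to dy. Now I tip along the arc, first 20° out of the notch.

```bash
python3 drive.py '0 1.5 0 0 0 0 0;0 5.8 -6.1 0 0 0 0;0 10.4 -11.8 0 0 0 0;0 15.6 -17 0 0 0 0;0 21.2 -21.9 0 0 0 0;0 21.2 -21.9 0 0 0 0' 25
```

```text
clock: 13.15
position: [599.5, -20.4, 164.4]
orientation: [[-0.143, -0.99, 0.002], [-0.99, 0.143, -0.001], [0.001, -0.002, -1.0]]
contact_force: [0.4, -1.8, 1.6]
grip_width: 8.7
grasp_force: 25.0
```

```bash
python3 drive.py '0 6.1 -4.3 0 0 0 0;0 12.4 -8.1 0 0 0 0;0 26.1 -13.8 0 0 0 0;0 40.5 -17.2 0 0 0 0;0 55.3 -17.9 0 0 0 0;0 62.7 -17.3 0 0 0 0;0 70 -16.1 0 0 0 0;0 70 -16.1 0 0 0 0' 25; python3 st.py
```

```text
clock: 13.82
position: [531.0, -12.1, 181.9]
orientation: [[-0.144, -0.99, 0.006], [-0.99, 0.144, -0.004], [0.003, -0.007, -1.0]]
contact_force: [-2.2, -5.9, 10.8]
grip_width: 9.0
grasp_force: 27.0
t 13.82 p [531.  -12.1 181.9] R [[-0.144, -0.99, 0.006], [-0.99, 0.144, -0.004], [0.003, -0.007, -1.0]] q [-0.02  0.32 -0.01  1.23 -0.   -1.45] F [-2.2 -5.9 10.8] w 9.0
```

```bash
python3 drive.py '1 7.1 -0.2 0 0 0 0;1 14.1 2.3 0 0 0 0;1 20.8 5.4 0 0 0 0;1 27.3 9 0 0 0 0;1 33.4 13.2 0 0 0 0;1 39.1 17.9 0 0 0 0;1 44.4 23.1 0 0 0 0;1 44.4 23.1 0 0 0 0' 25
```

```text
clock: 14.48
position: [484.6, -6.3, 155.3]
orientation: [[-0.144, -0.99, -0.001], [-0.99, 0.144, -0.004], [0.004, 0.001, -1.0]]
contact_force: [-2.8, -5.5, 2.8]
grip_width: 9.2
grasp_force: 27.3
```

```bash
python3 drive.py '1 4.8 5.6 0 0 0 0;1 9 11.6 0 0 0 0;1 12.9 18 0 0 0 0;1 12.9 18 0 0 0 0;1 12.9 18 0 0 0 0;1 12.9 18 0 0 0 0' 25;python3 -c "
from h import *
d=grab('top','pics/t5.png')
t=cv2.imread('pics/t5.png')[130:270,260:370];s=grab('scene','pics/s5.png');s=cv2.imread('pics/s5.png')[130:330,240:390]
t=cv2.resize(t,None,fx=3.5,fy=3.5);s=cv2.resize(s,None,fx=2.5,fy=2.5);o=np.zeros((500,760,3),np.uint8);o[:490,:385]=t;o[:,385:]=s;cv2.imwrite('pics/z5.png',o)"
```

```text
clock: 14.98
position: [471.3, -4.4, 136.6]
orientation: [[-0.143, -0.99, -0.005], [-0.99, 0.143, -0.001], [0.002, 0.004, -1.0]]
contact_force: [-4.5, -3.8, -1.1]
grip_width: 8.7
grasp_force: 27.5
```

View pics/z5.png

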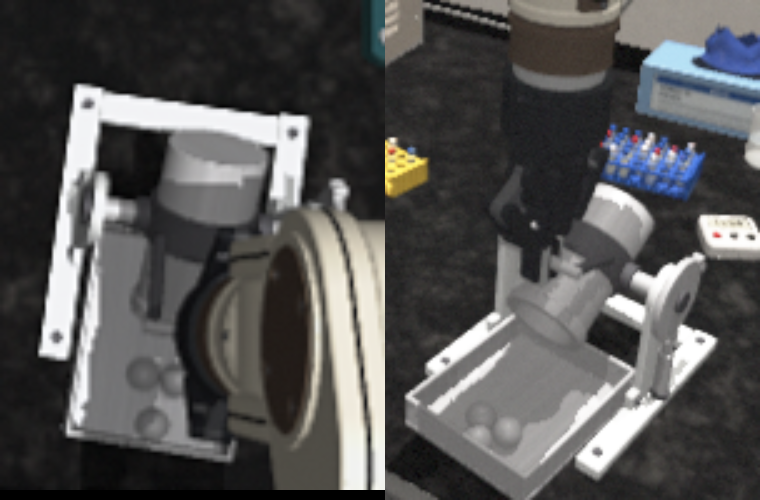

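All three balls lie in the tray, at scene panel (480,413), (478,432) and (508,430). The jar is at about 120°. I hold it there and check the angle over several readings.

```bash
for i in 1 2; do python3 drive.py '0 0 0 0 0 0 0;0 0 0 0 0 0 0' ; python3 drive.py '0 0 0 0 0 0 0;0 0 0 0 0 0 0'; done | grep -E "pos|contact"
```

```text
position: [471.3, -4.4, 136.6]
contact_force: [-4.1, -5.1, -0.2]
position: [471.3, -4.4, 136.6]
contact_force: [-4.4, -3.7, -0.1]
position: [471.3, -4.4, 136.6]
contact_force: [-4.7, -5.6, -0.4]
position: [471.3, -4.4, 136.6]
contact_force: [-3.6, -4.6, -1.0]
```

```bash
python3 - <<'E'
from h import *
d=load("pics/t5.png")
for th in(112,116,120,124,128):
    b=np.radians(th-90);x=55*np.cos(b)-33*np.sin(b);z=115+55*np.sin(b)+33*np.cos(b)
    p=proj(d,[548+.99*x,-13-.14*x,z])[0];print(th,((p-[260,130])*3.5).round(1))
im=cv2.imread("pics/t5.png");print(im[170:190,321].mean(1).round(), "rows 170..; panel y=(r-130)*3.5")
E
```

```text
112 [225.8 149.7]
116 [225.8 154.9]
120 [225.7 160.4]
124 [225.5 166.2]
128 [225.1 172.4]
[131. 129. 130. 129. 129. 128. 164. 188. 200. 203. 203. 207. 154. 114.
 118. 118. 117. 117. 116. 115.] rows 170..; panel y=(r-130)*3.5
```

The jar's bottom edge sits at panel row 161, which is about 120°. Now I return along the arc.

```bash
python3 drive.py '0.5 -3.8 -6.3 0 0 0 0;0.5 -8.1 -12.4 0 0 0 0;0.5 -12.9 -18 0 0 0 0;0.5 -18.2 -23.2 0 0 0 0;0.5 -30 -32.1 0 0 0 0;0.5 -43.2 -38.8 0 0 0 0;0.5 -57.3 -43.1 0 0 0 0;0.5 -72 -44.9 0 0 0 0' 25; python3 drive.py '0 0 0 0 0 0 0' | grep -E "pos|contact|width"
```

```text
clock: 16.42
position: [546.0, -13.4, 184.6]
orientation: [[-0.142, -0.99, 0.002], [-0.99, 0.142, 0.003], [-0.003, -0.002, -1.0]]
contact_force: [-2.9, 2.8, -2.7]
grip_width: 8.4
grasp_force: 24.7
position: [548.8, -13.8, 184.4]
contact_force: [1.3, 1.4, 7.5]
grip_width: 8.9
```

```bash
python3 drive.py '0 -14.8 0.2 0 0 0 0;0 -29.2 3.6 0 0 0 0;0 -42.9 9.3 0 0 0 0;0 -55.3 17.9 0 0 0 0;0 -61 23 0 0 0 0;-1 -66.1 28.5 0 0 0 0;-1 -66.1 28.5 0 0 0 0' 25| grep -E "pos|contact|width"
```

```text
position: [611.4, -21.8, 153.0]
contact_force: [2.6, 4.5, -1.2]
grip_width: 9.0
```

```bash
python3 drive.py '-1 -4.7 6 0 0 0 0;-1 -8.9 12.3 0 0 0 0;-1 -8.9 13 0 0 0 0;-1 -8.9 13 0 0 0 0' 25| grep -E "pos|contact|width";python3 drive.py '0 0 0 0 0 0 0' | grep -E "pos|contact|width"
```

```text
position: [617.8, -22.9, 142.2]
contact_force: [-7.5, 4.6, 10.9]
grip_width: 8.6
position: [617.7, -22.9, 142.2]
contact_force: [-7.8, 4.9, 9.9]
grip_width: 8.6
```

It is pressed home, with a pose and force like those at the start. I ease off, release and lift.

```bash
python3 drive.py '0 1 -1 0 0 0 0;0 1 -1 0 0 0 30;0 1 -1 0 0 0 30;0 1 -1 0 0 0 30;0 1 -1 0 0 0 30' 25| grep -E "pos|contact|width";python3 drive.py '0 0 -10 0 0 0 30;0 0 -25 0 0 0 30;0 0 -45 0 0 0 30;0 0 -80 0 0 0 30;0 0 -120 0 0 0 30;0 0 -150 0 0 0 30;0 0 -150 0 0 0 30'| grep -E "clock|pos|contact|width"; python3 drive.py '0 200 0 0 0 0 30;0 200 0 0 0 0 30;0 200 0 0 0 0 30;0 200 0 0 0 0 30;0 200 0 0 0 0 30;0 200 0 0 0 0 30' | grep -E "pos|contact";python3 -c "
from h import *
d=grab('top','pics/t6.png')
t=cv2.imread('pics/t6.png')[130:270,260:370];s=grab('scene','pics/s6.png');s=cv2.imread('pics/s6.png')[130:330,240:390]
t=cv2.resize(t,None,fx=3.5,fy=3.5);s=cv2.resize(s,None,fx=2.5,fy=2.5);o=np.zeros((500,760,3),np.uint8);o[:490,:385]=t;o[:,385:]=s;cv2.imwrite('pics/z6.png',o)"
```

```text
position: [618.3, -24.0, 141.2]
contact_force: [-0.6, -0.4, 0.0]
grip_width: 30.0
clock: 18.5
position: [621.0, -23.7, 300.7]
contact_force: [-0.9, 0.4, 0.9]
grip_width: 29.9
position: [413.8, 5.7, 292.1]
contact_force: [-0.1, -0.2, 0.3]
```

View pics/z6.png

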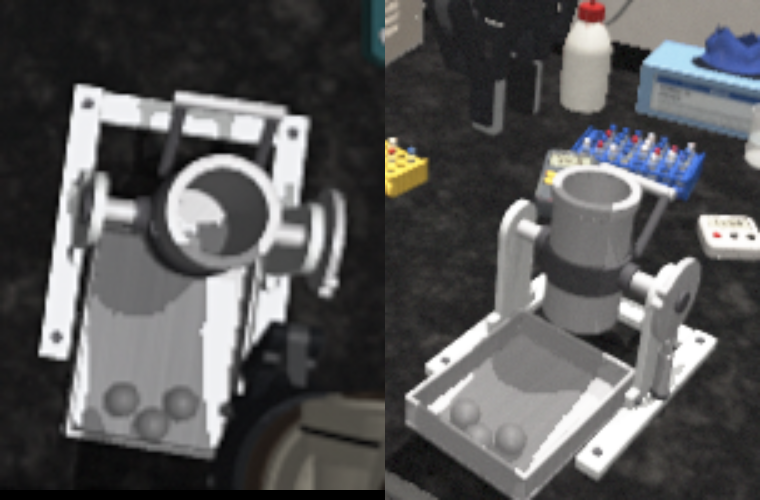

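All three balls are in the tray, at scene panel (465,412), (480,435) and (510,438). The jar looks upright and its handle is where it started. I compare it numerically with the picture from before tipping.

```bash
python3 - <<'E'
from h import *
a=cv2.imread("pics/t3.png",0);b=cv2.imread("pics/t6.png",0)
for n,(y0,y1,x0,x1) in dict(rim=(172,210,304,343),handle=(153,170,306,345),screw=(152,168,278,294)).items():
    r=cv2.matchTemplate(b[y0-6:y1+6,x0-6:x1+6],a[y0:y1,x0:x1],cv2.TM_CCOEFF_NORMED);_,m,_,l=cv2.minMaxLoc(r);print(n,m,l[0]-6,l[1]-6)
d=load("pics/t6.png");p=proj(d,[[619.3,-23,160],[618,-23,158]]);print(p)
a=cv2.imread("pics/s3.png",0);b=cv2.imread("pics/s6.png",0)
y0,y1,x0,x1=195,270,300,385
r=cv2.matchTemplate(b[y0-6:y1+6,x0-6:x1+6],a[y0:y1,x0:x1],cv2.TM_CCOEFF_NORMED);_,m,_,l=cv2.minMaxLoc(r);print("scene",m,l[0]-6,l[1]-6)
print("abs diff handle cols",cv2.absdiff(a,b)[195:235,325:345].mean())
print(env.sense()["contact_force"])
E
```

```text
rim 0.8874355554580688 0 0
handle 0.9954221248626709 0 0
screw 0.9993260502815247 0 0
[[326.03325015 158.53144435]
 [325.83874766 159.24475739]]
scene 0.9829070568084717 0 0
abs diff handle cols 7.27125
[0.29523423 0.62747875 0.50570296]
```

Handle, rim and stand are at zero displacement against the earlier picture, so I hand in.

```bash
python3 -c "
from station import env
print(env.hand_in())"
```

```text
the job is handed in; nothing more can be done
None
```

The job is handed in and no verdict came back; on camera the stopper stood upright on the bench (seen right after release), all three balls lay in the tray, and the jar was upright with the stand unmoved. I did not re-check the bottle and beaker by camera at the end.

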